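Stack a sample cell in its assembly nest

ROBOT

A 6-joint arm with a two-finger parallel gripper is mounted at the origin on a cart in front of the work surface, level with it; the furniture and walls round the work are solid. World frame = base frame: x ahead of the robot, y to its left, z up, the work surface at z = 0. Lengths are in m, angles in rad, forces in N, time in s.
With the tool pointing down it reaches from about 0.275 to 0.85 m from the base axis. Payload 5.2 kg.
Tool frame: the origin (TCP) lies midway between the tips of the shut fingers; the grasp point (between the pads) lies arm.tcp_to_grasp behind it (arm.tcp_to_grasp is the distance from the TCP to the grasp point, in m); x points along the fingers, z is the direction in which the jaws open and shut, and the axes are right-handed (so a half turn about x gives the same grasp; the last joint's range is limited). The gripper opens to 85 mm and grips with 20 to 120 N. Pads are 22 mm wide; open, the fingers measure 114 mm over their backs; the gripper's body (76 mm by 85 mm) begins 54 mm behind the grasp point. The pads swing forward as they close: fully open they stand 13 mm farther back than shut.
Start: joints at [1.101, 0.259, 1.535, -0, 1.348, -0.203], TCP at [0.145, 0.531, 0.199] pointing down, gripper open.
Joint ranges: [-3.14, 3.14], [-0.91, 2.08], [0.19, 2.58], [-1.22, 4.36], [0.22, 2.71], [-3.12, 3.12]. Speed limits (rad/s): [2.57, 2.57, 3.14, 3.14, 3.14, 3.14].

INTERFACE

Orientations are given as a unit quaternion [x, y, z, w].
In Python, from workcell import arm gives the robot as it stands. The module is installed in compiled form; this text tells all that it offers.
- The arm moves only by the tool step_arm, never from a script. Its argument "increments" is one flat list of numbers, 6 for each row, row after row: the shift along the world's x, y, z in mm, then the turn, a rotation vector about the world's x, y, z in rad. In form: [tx, ty, tz, ax, ay, az, tx, ty, tz, ax, ay, az, ...]. A call has 1 to 20 rows; each row is the pose to reach, as a shift and turn from the pose measured when the call began; what a row does not reach only later rows make up. A row lasts 1/8 s, in which the tool goes at most 62.5 mm and 10.7 degrees, less where a joint would pass 70% of its speed; a pose out of reach is approached as far as the arm can. A call with a gripper value outside its range is refused whole. "jaw" is the opening, from 0 (shut) to 1 (fully open), set as the call begins (left out, the last holds). The fingers move at their own pace and stop on an object; the grip force is fixed at half the most. Time passes only in rows, so rows that repeat a pose let the fingers close. It gives the time, the measured TCP pose, the force and the opening at its end, in the units of the state.
- arm.observe(): the state, without advancing time (a new reading comes with each control period).
- arm.grab_frame(name): name is "side" or "top" or "wrist"; returns the picture (400x640x3 uint8, blue, green, red); there is no depth.
- arm.calibration(name): a dict with "K" (3x3 intrinsics, pixels), "R" (3x3) and "t" (3): a world point X has camera coordinates R X + t; the wrist camera has in their place "T_tool_cam" (4x4, takes a point from camera to tool coordinates, whose origin is the TCP and whose axes are the tool frame's). Camera axes: x right, y down, z forward; pixel columns grow to the right and rows downward; lengths in m; the calibration is good to about 2 mm. A picture is of the moment at which its call begins: read the wrist's pose just before it. calibration takes no time and is no camera call.
- arm.hand_in(): hands the job in, once; it reports no verdict.
The state is a dict: "t": time; "q": joint angles; "dq": joint speeds; "effort": joint torques, N m; "tcp_pos": TCP position; "tcp_rot": TCP orientation; "contact_force": force on the tool from outside, world axes, zero at the start; "wrist_torque": the same for the moment, N m; "grip_width": opening from 0.0 (shut) to 1.0 (fully open).
Only numpy, scipy, OpenCV 4.12 (cv2) and the standard library are available. Lean on these libraries where they do the work, as an engineer would, in place of code of your own. Each camera call takes 0.05 s, during which the arm holds its last target.

TASK

Build up the sample cell in the assembly nest: first the thick square body down on the nest's floor between the four corner guides, then the thin square spacer flat on top of the body, then the round glass reference disc flat on the spacer, centred over its hole. Keep every part the same side up as it lies, set the glass disc down rather than dropping it, leave the finished stack standing in the nest, and do not disturb the ring, vial and jar nearby.

Things in the scene. Friction and masses are not known exactly. Their poses are not given: they have to be found in the camera images.
- nest: Fixed nest: aluminium plate 100x100x10 mm, four grey L corner guides round a 60x60 mm square pocket. Origin: centre of the plate's underside, z up, x/y along its sides; pocket floor at z 10 mm. Guides 6 mm thick, reaching 12 mm from each pocket corner, so each side is open for fingers over its middle 36 mm; vertical to z 43 mm, then flaring 4 mm outward as lead-in to z 50 mm. Yaw within 0.4 rad.
- cell_body: Thick square part: loose aluminium block 56x56x28 mm, 0.15 to 0.3 kg, round blind recess 30 mm wide, 8 mm deep in its top. Origin: centre of its underside, z up, x and y along its sides; any quarter turn will do. Lies on the worktop. Has 2 mm play on each side in the nest's pocket.
- spacer: Spacer: loose white plastic plate 56x56x10 mm, 0.06 kg, round through hole 30 mm wide. Origin: centre of its underside, z up, x and y along its sides; any quarter turn will do. Lies flat on the worktop. On the body in the nest its underside is 38 mm above the nest's origin, between the guides with 2 mm play each side.
- disc: Reference disc: loose round dark glass in a light steel holder, diameter 45 mm, 8 mm thick, 0.11 kg, glass up. Origin: centre of its underside, z up. Lies flat on the worktop. On the finished stack its underside is 48 mm above the nest's origin, about level with the guides' tops; nothing there centres it.
- analyser_corner (a point): Foot of the near left upright edge of the big analyser cabinet (fixed, solid, 0.53 m tall) that stands right of the work. From this edge its front runs away to the right and slightly farther off, passing 0.52 m from the arm's base axis; its left side runs back and slightly left (0.28 rad from +x). Keep the wrist clear of it when swinging in and past it.
- steel_ring: Bystander: plain steel ring, 51 mm outside, 13 mm high, lying flat. Origin at the centre of its underside.
- vial: Bystander: small amber vial with a black cap, diameter 30 mm, 64 mm high. Origin at the centre of its underside.
- jar: Bystander: white jar with a blue screw cap, diameter 62 mm, 92 mm high. Origin at the centre of its underside.
Mind the look-alikes: they are no part of the job. Leave any yellow look-alike of the cell_body alone.

How it is judged:
On the way, in this order (a step that is already met when the one before it is completed fails the run):
1. the body stands on the nest's floor, square between the guides (horizontal distance between cell_body and nest below 0.005 m and z of cell_body in the frame of nest between 0.007 and 0.013 m and angle between cell_body's own z axis and vertical below 0.07 rad and (angle between the x axis of cell_body and the x axis of nest, either way round below 0.12 rad or angle between the x axis of cell_body and the y axis of nest, either way round below 0.12 rad)), for 0.2 s.
2. then the spacer lies flat and square on the body in the nest (all of step 1 and horizontal distance between spacer and nest below 0.005 m and z of spacer in the frame of nest between 0.035 and 0.041 m and angle between spacer's own z axis and vertical below 0.07 rad and (angle between the x axis of spacer and the x axis of nest, either way round below 0.12 rad or angle between the x axis of spacer and the y axis of nest, either way round below 0.12 rad)), for 0.2 s.
3. then the disc lies flat and centred on the spacer (all of step 2 and horizontal distance between disc and nest below 0.007 m and z of disc in the frame of nest between 0.045 and 0.051 m and angle between disc's own z axis and vertical below 0.07 rad), for 0.2 s.
At the end, for the whole second after the job is handed in: Body on nest floor, spacer on body, disc on spacer: each within 3 mm of its seat height, level within 0.07 rad; body and spacer within 5 mm of the nest centre and square to it (any quarter turn) within 0.12 rad; disc within 7 mm of the nest centre; all released, at rest (all of step 3 and contact force between each of cell_body, spacer, disc and the fingers below 0.2 N and linear speed of each of cell_body, spacer, disc below 0.02 m/s); the robot touches nothing.
It fails at once if the glass disc is dropped: it falls free faster than 0.6 m/s, which takes a drop of about 18 mm (linear speed of disc above 0.6 m/s and contact force between disc and anything else below 0.05 N).
It fails at once if the ring, vial or jar is moved by more than 30 mm or tipped over (distance of any of steel_ring, vial, jar from where it was at the start of the episode above 0.03 m or angle between any of steel_ring, vial, jar's own z axis and vertical above 0.5 rad).
It also fails if it takes over 72 s, if anything falls off the work surface, if the arm or the gripper's body presses on something with over 40 N, if the wrist force passes 120 N, or if a joint passes its speed limit or range.

## Working session

There is one attempt and no reset: what is moved stays moved. The work goes in short steps, Python scripts to look and compute and a tool call to move; the robot and the scene stay as the last step left them, time stands still between calls to the robot, and variables do not carry over. Pictures are saved under pics/ and viewed, and the job is handed in when it is done.

Besides the shell and the picture viewer there is one more tool, called after "Call:" as name(argument=value, ...) on one line, values as JSON. step_arm: Moves the arm, as the interface text tells. Its arguments: {"type":"object","properties":{"increments":{"type":"array"},"jaw":{"type":"number"}},"required":["increments"]}

```bash
mkdir -p pics; python3 - <<'E'
from workcell import arm
import cv2
s=arm.observe(); print(s); print(arm.tcp_to_grasp)
for n in("side","top","wrist"):
    cv2.imwrite(f"pics/{n}0.png",arm.grab_frame(n)); print(n,arm.calibration(n))
E
```

```text
{'t': 0.0, 'q': array([ 1.10121522e+00,  2.59368652e-01,  1.53606500e+00, -8.03622900e-06,
        1.34799445e+00, -2.02781666e-01]), 'dq': array([ 0.00055221,  0.00096403, -0.00075291, -0.00032826, -0.00036326,
        0.00102181]), 'effort': array([ 1.10009860e-03, -4.46036947e+01, -2.90571588e+01, -1.78088703e-04,
        1.17200328e-02,  1.52224567e-05]), 'tcp_pos': array([0.14471027, 0.53002594, 0.19826819]), 'tcp_rot': array([-0.42934013,  0.56264266,  0.42877153,  0.56147597]), 'contact_force': array([ 0.19353511, -0.44637217,  0.93294792]), 'wrist_torque': array([-0.01620628, -0.06628945,  0.02392621]), 'grip_width': 1.0013708901720697}
0.0187
side {'K': array([[453.53993998,   0.        , 319.80387688],
       [  0.        , 453.53993998, 198.60942526],
       [  0.        ,   0.        ,   1.        ]]), 'R': array([[ 0.84493738, -0.53459566, -0.0169793 ],
       [-0.3311906 , -0.49799764, -0.80144316],
       [ 0.41999238,  0.68279267, -0.59782988]]), 't': array([-0.34563416,  0.33758954,  0.68923928])}
top {'K': array([[402.35844087,   0.        , 324.3226754 ],
       [  0.        , 402.35844087, 201.57257583],
       [  0.        ,   0.        ,   1.        ]]), 'R': array([[-0.01119855, -0.99993327,  0.002838  ],
       [-0.99002201,  0.01068876, -0.1405068 ],
       [ 0.14046709, -0.00438315, -0.99007565]]), 't': array([0.24642579, 0.57858681, 0.79234141])}
wrist {'K': array([[328.81848172,   0.        , 319.49917724],
       [  0.        , 328.81848172, 195.38472514],
       [  0.        ,   0.        ,   1.        ]]), 'T_tool_cam': array([[ 2.41157276e-05, -2.90342498e-01,  9.56922794e-01,
        -1.74735624e-01],
       [-1.04681702e-03, -9.56922277e-01, -2.90342315e-01,
         7.42821551e-02],
       [ 9.99999452e-01, -9.94721249e-04, -3.27012345e-04,
        -1.44881653e-04],
       [ 0.00000000e+00,  0.00000000e+00,  0.00000000e+00,
         1.00000000e+00]])}
```

View pics/side0.png

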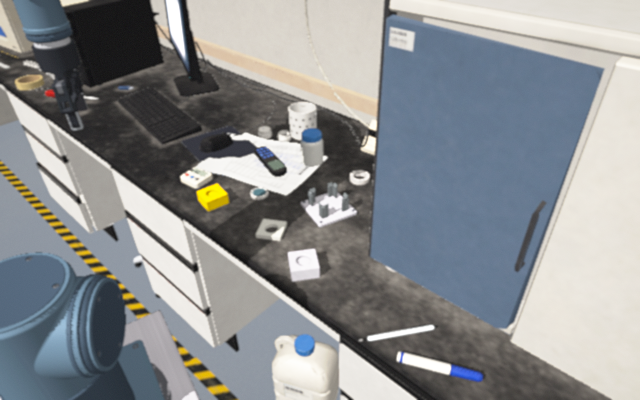

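View pics/top0.png

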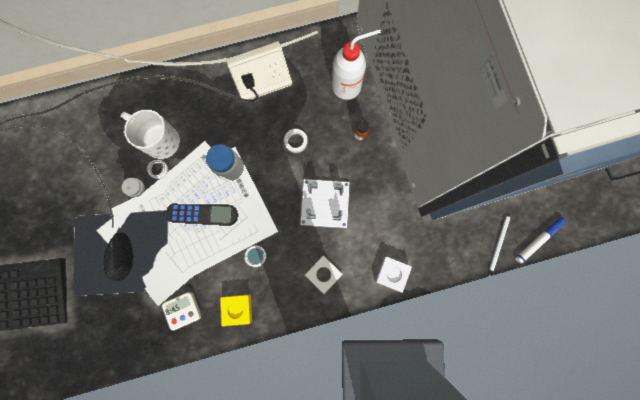

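View pics/wrist0.png

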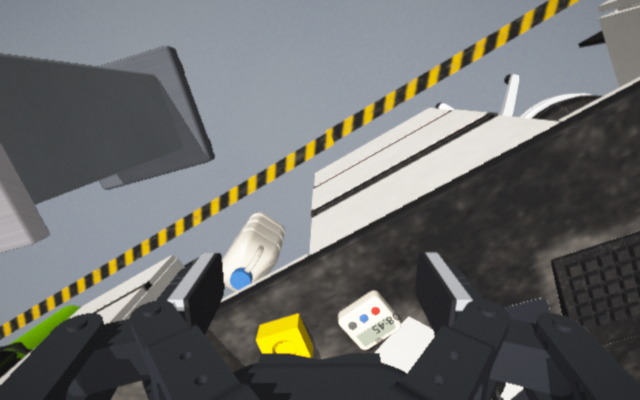

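The top view shows the nest near (325,204), spacer (323,274), body (393,274), disc (255,256), ring (295,139), vial (361,130), jar (222,158) and yellow decoy (236,311). Next I'll enlarge crops.

```bash
python3 - <<'E'
import cv2,numpy as np
a=cv2.imread("pics/top0.png")
def crop(x,y,w,h,s): return cv2.resize(a[y:y+h,x:x+w],None,fx=s,fy=s,interpolation=cv2.INTER_CUBIC)
cv2.imwrite("pics/c_nest.png",crop(290,170,80,60,10))
cv2.imwrite("pics/c_sp.png",np.hstack([crop(300,250,50,50,8),crop(370,250,50,50,8)]))
cv2.imwrite("pics/c_disc.png",crop(235,236,40,40,12))
b=cv2.imread("pics/side0.png");a=b
cv2.imwrite("pics/c_side.png",crop(240,170,130,115,5)[:,:])
E
```

```text
(no output)
```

View pics/c_nest.png

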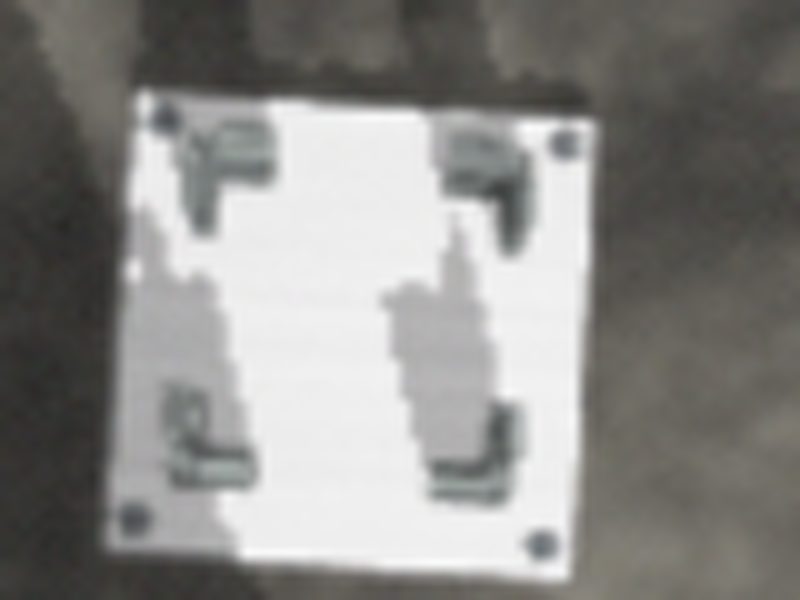

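View pics/c_sp.png

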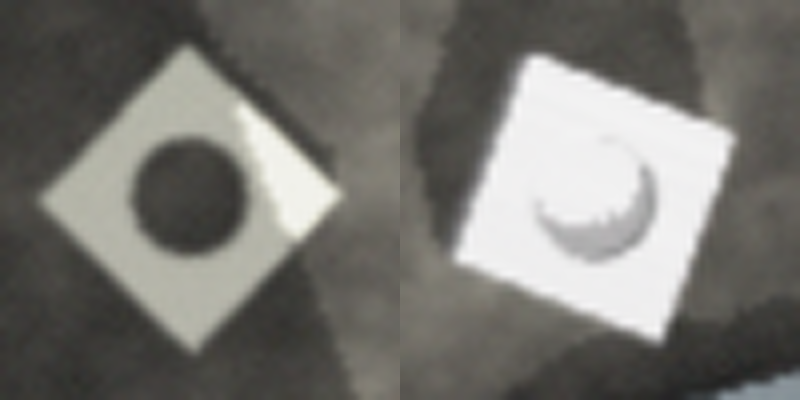

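View pics/c_disc.png

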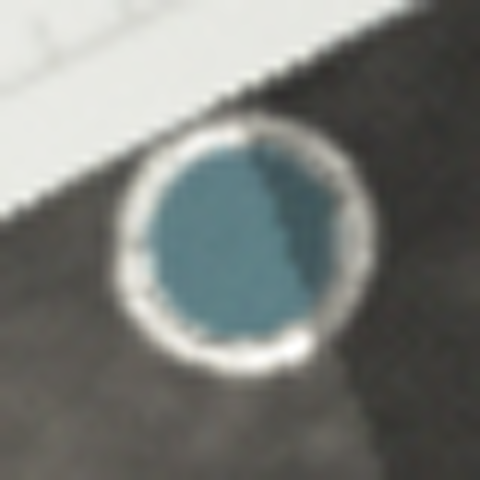

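View pics/c_side.png

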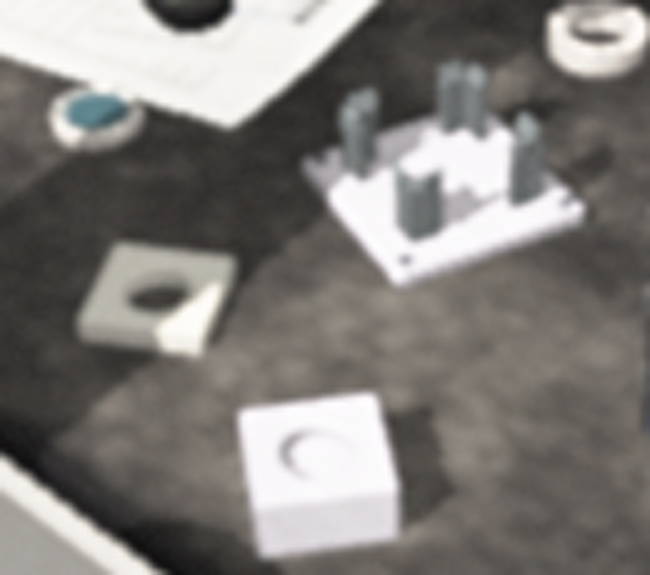

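```bash
cat > h.py <<'E'
import numpy as np
from workcell import arm
from scipy.spatial.transform import Rotation as Ro
def back(name,uv,z,pose=None):
    c=arm.calibration(name)
    if name=="wrist":
        T=c["T_tool_cam"]; Rw=Ro.from_quat(pose[1]).as_matrix()
        o=Rw@T[:3,3]+pose[0]; R=(Rw@T[:3,:3])
    else: R=c["R"].T; o=-R@c["t"]
    uv=np.atleast_2d(uv); d=np.c_[uv,np.ones(len(uv))]@np.linalg.inv(c["K"]).T@R.T
    return o+d*((z-o[2])/d[:,2])[:,None]
def cr(p,x,y,s): return (np.array(p,float)+.5)/s-.5+np.array([x,y])
def sq(P):
    c=P.mean(0); e=np.roll(P,-1,0)-P; L=np.linalg.norm(e[:,:2],axis=1); a=np.arctan2(e[:,1],e[:,0])
    ang=np.angle(np.exp(4j*a).mean())/4
    print("c",c.round(4),"sides",L.round(4),"yaw mod90",ang.round(3)); return c,ang
E
python3 - <<'E'
from h import *
sq(back("top",cr([(138,92),(597,118),(570,580),(105,550)],290,170,10),.010))
sq(back("top",cr([(187,43),(342,193),(193,353),(38,200)],300,250,8),.010))
sq(back("top",cr([(130,55),(335,133),(263,342),(55,260)],370,250,8),.028))
print(back("top",cr([(247,243),(116,243),(378,243)],235,236,12),.006))
for n,p,z in(("ring",(295,139),.013),("vial",(361,122),.064),("jar",(220,156),.092),("corner",(420,213),0),("corner",(420,213),.53)): print(n,back("top",p,z))
# side check
s=lambda p:cr(p,240,170,5)
sq(back("side",s([(238,405),(378,393),(398,490),(255,508)]),.028))
sq(back("side",s([(118,243),(237,255),(205,355),(80,340)]),.010))
sq(back("side",s([(400,275),(585,205),(490,115),(303,165)]),.010))
print(back("side",s([(97,112)]),.008))
E
```

```text
c [0.5828 0.2389 0.01  ] sides [0.0994 0.1002 0.0992 0.0995] yaw mod90 -0.074
c [0.4322 0.2437 0.01  ] sides [0.0562 0.0565 0.0564 0.0563] yaw mod90 -0.775
c [0.4312 0.0988 0.028 ] sides [0.0559 0.0562 0.0565 0.0557] yaw mod90 -0.379
[[0.47192103 0.38753755 0.006     ]
 [0.47217899 0.41061213 0.006     ]
 [0.47166303 0.36445945 0.006     ]]
ring [[0.72404741 0.30249537 0.013     ]]
vial [[0.74342558 0.16238826 0.064     ]]
jar [[0.66688505 0.44485066 0.092     ]]
corner [[0.55979354 0.03308359 0.        ]]
corner [[0.50127298 0.16211949 0.53      ]]
c [0.4318 0.0987 0.028 ] sides [0.0585 0.057  0.0571 0.06  ] yaw mod90 -0.419
c [0.4305 0.2375 0.01  ] sides [0.057  0.0694 0.0572 0.0684] yaw mod90 -0.729
c [0.5817 0.2335 0.01  ] sides [0.1008 0.0851 0.1002 0.0965] yaw mod90 -0.075
[[0.47119414 0.38517055 0.008     ]]
```

```bash
python3 - <<'E'
from h import *
s=arm.observe(); M=Ro.from_quat(s["tcp_rot"]).as_matrix(); print(M.round(3)); z=M[:,2]; print("jaw az",np.arctan2(z[1],z[0]),"tooly az",np.arctan2(M[1,1],M[0,1]))
T=arm.calibration("wrist")["T_tool_cam"]; print(s["tcp_pos"]+M@T[:3,3])
c=arm.calibration("top"); print("topcam",-c["R"].T@c["t"])
c=arm.calibration("side"); print("sidecam",-c["R"].T@c["t"])
# levelling rotvec residual
down=np.array([0,0,-1.]); print("lev",np.cross(M[:,0],down))
E
```

```text
[[-0.001 -0.965  0.264]
 [-0.001  0.264  0.965]
 [-1.     0.    -0.001]]
jaw az 1.303991452004693 tooly az 2.8747873632792222
[0.07320895 0.54980577 0.37320208]
topcam [0.4642754  0.24369792 0.86507396]
sidecam [ 0.11437046 -0.48726326  0.67673804]
lev [ 0.00127811 -0.00065576  0.        ]
```

Call:
step_arm(increments=[287,-431,-78,0.001,-0.001,-0.112,287,-431,-78,0.001,-0.001,-0.112,287,-431,-78,0.001,-0.001,-0.112,287,-431,-78,0.001,-0.001,-0.112,287,-431,-78,0.001,-0.001,-0.112,287,-431,-78,0.001,-0.001,-0.112,287,-431,-78,0.001,-0.001,-0.112,287,-431,-78,0.001,-0.001,-0.112,287,-431,-78,0.001,-0.001,-0.112,287,-431,-78,0.001,-0.001,-0.112,287,-431,-78,0.001,-0.001,-0.112,287,-431,-78,0.001,-0.001,-0.112], jaw=1.0)

```text
t: 1.65
tcp_pos: [0.4311, 0.1002, 0.1206]
tcp_rot: [-0.397, 0.585, 0.397, 0.585]
contact_force: [-0.3, 0.2, -0.2]
grip_width: 1.0
```

```bash
python3 - <<'E'
from h import *
import cv2
s=arm.observe(); print(s["t"],s["tcp_pos"],s["tcp_rot"].tolist())
cv2.imwrite("pics/w1.png",arm.grab_frame("wrist"))
M=Ro.from_quat(s["tcp_rot"]).as_matrix();print(np.arctan2(M[1,2],M[0,2]))
# projected prediction of body top corners
c=arm.calibration("wrist");T=c["T_tool_cam"]
b=np.array([.4312,.0988,.028]);a=-.379
P=[b+.028*np.array([sx*np.cos(a)-sy*np.sin(a),sx*np.sin(a)+sy*np.cos(a),0]) for sx,sy in((1,1),(1,-1),(-1,-1),(-1,1))]
for p in P:
    q=T[:3,:3].T@(M.T@(p-s["tcp_pos"])-T[:3,3]); u=c["K"]@q; print((u[:2]/u[2]).round(1))
E
```

```text
1.65 [0.43112087 0.10019339 0.1206101 ] [-0.39746532252925393, 0.5847871211970392, 0.39734143353437723, 0.5849488229457698]
1.1936356531081964
[350.5 219.3]
[286.1 219.3]
[284.1 155.3]
[352.5 155.4]
```

View pics/w1.png

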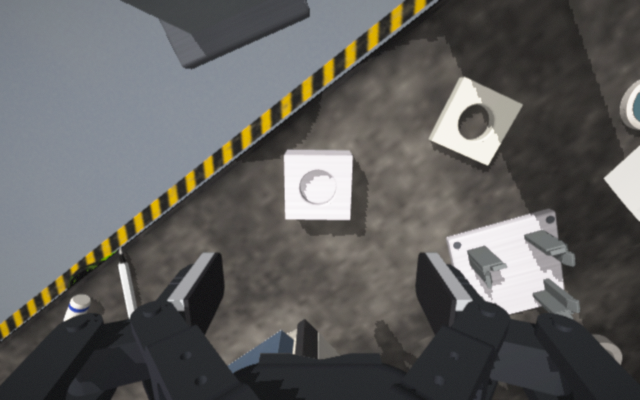

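The wrist view shows the body top at columns 285–352 and rows 155–219. That is within about 1 px of the prediction, so I'm descending.

Call:
step_arm(increments=[0,-1.4,-60,0,0,0,0,-1.4,-100,0,0,0,0,-1.4,-116,0,0,0,0,-1.4,-116,0,0,0,0,-1.4,-116,0,0,0])

```text
t: 2.33
tcp_pos: [0.4318, 0.0992, 0.0055]
tcp_rot: [-0.398, 0.584, 0.397, 0.585]
contact_force: [0.6, 0.0, 1.0]
grip_width: 1.0
```

Call:
step_arm(increments=[0,0,0,0,0,0,0,0,0,0,0,0,0,0,0,0,0,0,0,0,0,0,0,0,0,0,0,0,0,0,0,0,0,0,0,0], jaw=0.0)

```text
t: 3.08
tcp_pos: [0.4318, 0.0992, 0.0054]
tcp_rot: [-0.398, 0.584, 0.397, 0.585]
contact_force: [-0.9, -0.1, -0.3]
grip_width: 0.001
```

```bash
python3 - <<'E'
from h import *
import cv2
s=arm.observe(); print(s)
for n in("side","top","wrist"): cv2.imwrite(f"pics/{n}2.png",arm.grab_frame(n))
a=cv2.imread("pics/side2.png"); cv2.imwrite("pics/side2c.png",cv2.resize(a[180:310,220:400],None,fx=4,fy=4))
E
```

```text
{'t': 3.075, 'q': array([-2.68961716e-02,  3.10328631e-01,  2.02678122e+00, -9.99864044e-05,
        8.02662569e-01, -1.22154369e+00]), 'dq': array([ 1.33995862e-03, -4.30622539e-04, -1.40766207e-03,  1.22335672e-04,
        2.61425596e-04,  7.48151115e-05]), 'effort': array([ 1.47079798e-03, -3.77288532e+01, -1.91941398e+01, -5.65900700e-04,
       -9.97145253e-03,  5.17721026e-05]), 'tcp_pos': array([0.43181907, 0.09919521, 0.00544687]), 'tcp_rot': array([-0.39811614,  0.58414548,  0.39732258,  0.58516011]), 'contact_force': array([-0.94715406, -0.13457802, -0.29317571]), 'wrist_torque': array([ 0.02047082,  0.01754779, -0.00956134]), 'grip_width': 0.0010330812183631018}
```

View pics/side2c.png

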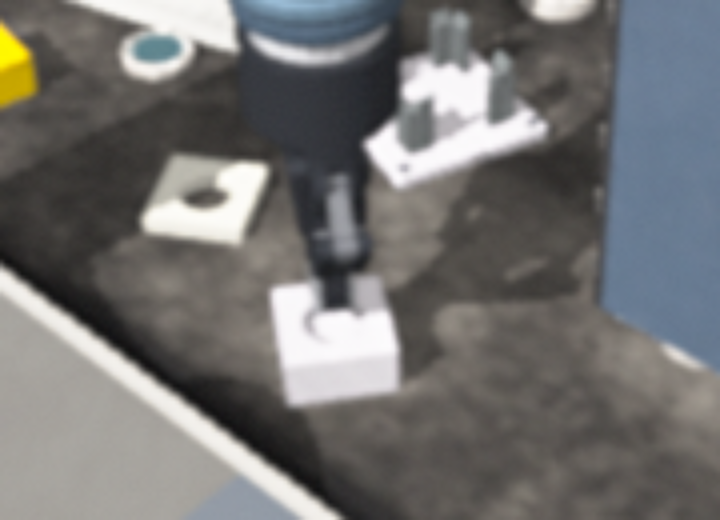

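View pics/wrist2.png

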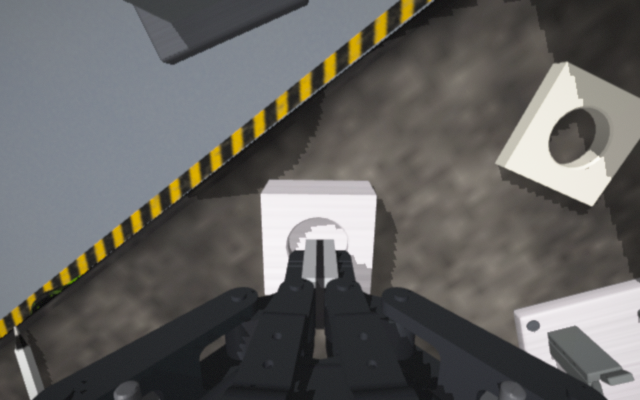

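View pics/top2.png

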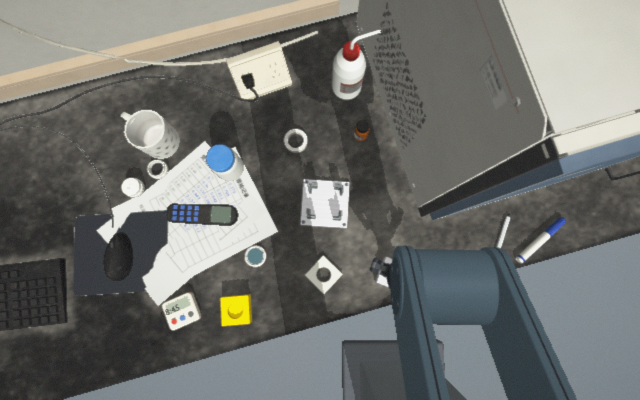

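```bash
python3 - <<'E'
from h import *
s=arm.observe(); M=Ro.from_quat(s["tcp_rot"]).as_matrix()
c=arm.calibration("wrist");T=c["T_tool_cam"]
def pw(p):
    q=T[:3,:3].T@(M.T@(p-s["tcp_pos"])-T[:3,3]); u=c["K"]@q; return (u[:2]/u[2]).round(1)
a=-.379
for z in(.028,0):
  for sx,sy in((1,1),(1,-1),(-1,-1),(-1,1)): print(z,pw(np.array([.4312+.028*(sx*np.cos(a)-sy*np.sin(a)),.0988+.028*(sx*np.sin(a)+sy*np.cos(a)),z])))
print("tcp",pw(s["tcp_pos"]))
d=arm.calibration("side"); 
for p in([.4312,.0988,.028],s["tcp_pos"],s["tcp_pos"]+[0,0,.03],s["tcp_pos"]+[0,0,.06]):
  u=d["K"]@(d["R"]@p+d["t"]); u=u[:2]/u[2]; print(u,(u-[220,180])*4)
E
```

```text
0.028 [371.3 295.4]
0.028 [266.2 295.3]
0.028 [260.9 194.7]
0.028 [376.8 194.9]
0 [364.4 268.9]
0 [273.2 268.7]
0 [269.4 180.3]
0 [368.5 180.5]
tcp [319.9 230.8]
[302.77108759 259.24366173] [331.08435037 316.97464692]
[303.36425191 266.89582683] [333.45700766 347.5833073 ]
[302.79088341 256.34155288] [331.16353363 305.3662115 ]
[302.19464324 245.36626918] [328.77857298 261.46507672]
```

Odd: the fingers shut with no force and the pictures show them inside the block, which hasn't moved. I'll open them in place and watch for contact.

Call:
step_arm(increments=[0,0,0,0,0,0,0,0,0,0,0,0,0,0,0,0,0,0,0,0,0,0,0,0], jaw=1.0)

```text
t: 3.72
tcp_pos: [0.4318, 0.0992, 0.0055]
tcp_rot: [-0.398, 0.584, 0.397, 0.585]
contact_force: [-0.4, -0.5, 0.5]
grip_width: 0.849
```

```bash
python3 - <<'E'
from h import *
import cv2
s=arm.observe(); print(s["grip_width"],s["contact_force"],s["tcp_pos"])
for n in("side","wrist"): cv2.imwrite(f"pics/{n}3.png",arm.grab_frame(n))
a=cv2.imread("pics/side3.png"); b=cv2.imread("pics/wrist3.png")
cv2.imwrite("pics/m3.png",np.hstack([cv2.resize(a[190:290,240:340],(400,400)),cv2.resize(b[150:350,150:500],(400,229)) if 0 else b[:,120:520]]))
E
```

```text
0.8489612489151496 [-0.42664494 -0.47488944  0.46038009] [0.43183546 0.09922275 0.00545949]
```

View pics/m3.png

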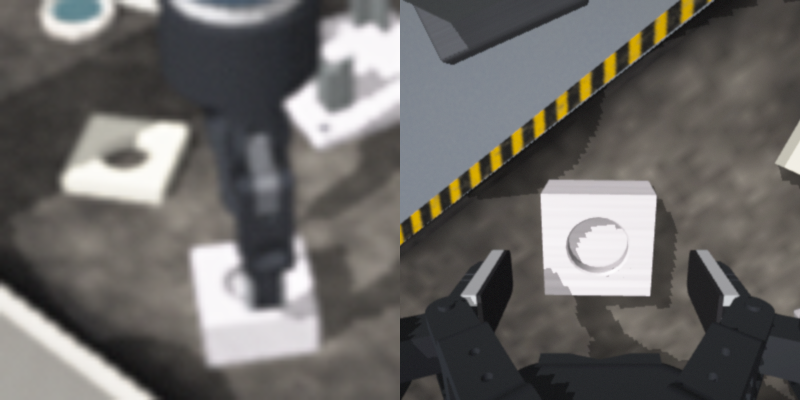

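```bash
python3 - <<'E'
from h import *
import cv2
s=arm.observe(); M=Ro.from_quat(s["tcp_rot"]).as_matrix()
d=arm.calibration("side"); a=cv2.imread("pics/side3.png")[180:280,250:370]; a=cv2.resize(a,None,fx=6,fy=6,interpolation=cv2.INTER_CUBIC)
for x,col in((-.010,(0,0,255)),(-.03,(0,200,255)),(-.045,(0,255,0))):
  for sg in(-1,1):
   for y in(-.011,.011):
    for j in (.036,.05):
     p=s["tcp_pos"]+M@[x,y,sg*j]; u=d["K"]@(d["R"]@p+d["t"]); u=(u[:2]/u[2]-[250,180])*6
     cv2.circle(a,tuple(int(v) for v in u),3,col,-1)
cv2.imwrite("pics/side3c.png",a)
E
```

```text
(no output)
```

View pics/side3c.png

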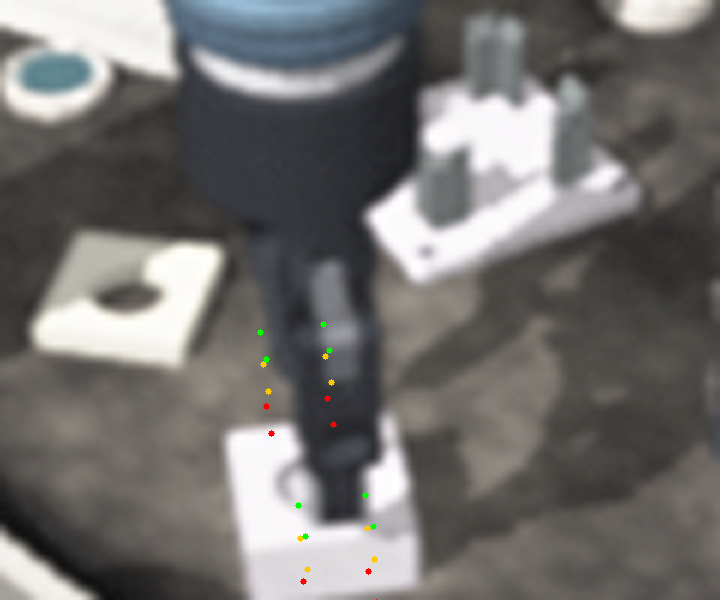

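The fingertips are really about 33 mm (shut) to 46 mm (open) behind the reported TCP, in both the side and wrist views. So they closed above the block without touching it. I'll go lower carefully, watching the force.

Call:
step_arm(increments=[-0.6,-0.4,-6,0,0,0,-0.6,-0.4,-12,0,0,0,-0.6,-0.4,-18,0,0,0,-0.6,-0.4,-24,0,0,0,-0.6,-0.4,-28,0,0,0,-0.6,-0.4,-28,0,0,0], jaw=1.0)

```text
t: 4.58
tcp_pos: [0.4309, 0.0988, -0.0229]
tcp_rot: [-0.398, 0.584, 0.397, 0.585]
contact_force: [-0.2, 0.3, 0.0]
grip_width: 1.002
```

```bash
python3 - <<'E'
from h import *
import cv2
s=arm.observe(); print(s["grip_width"],s["contact_force"],s["tcp_pos"])
for n in("side","wrist"): cv2.imwrite(f"pics/{n}4.png",arm.grab_frame(n))
a=cv2.imread("pics/side4.png"); b=cv2.imread("pics/wrist4.png")
cv2.imwrite("pics/m4.png",np.hstack([cv2.resize(a[190:290,240:340],(400,400)),b[:,120:520]]))
E
```

```text
1.001833010099849 [-0.19493808  0.29846966  0.03029778] [ 0.4309129   0.09881212 -0.02291425]
```

View pics/m4.png

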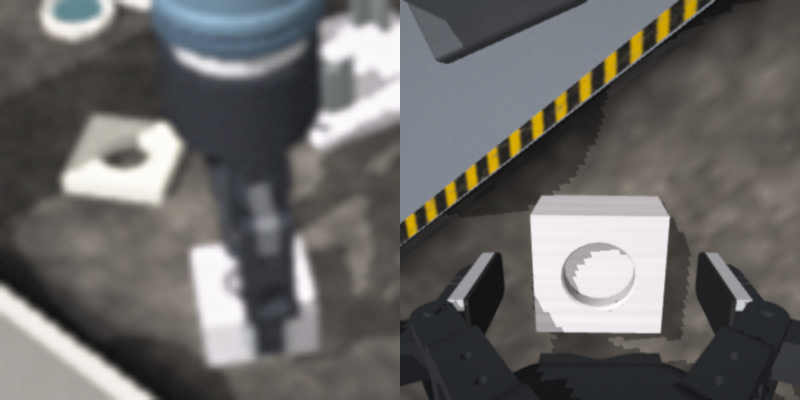

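Call:
step_arm(increments=[0,0,-3,0,0,0,0,0,-6,0,0,0,0,0,-6,0,0,0], jaw=1.0)

```text
t: 5.05
tcp_pos: [0.4311, 0.0988, -0.0288]
tcp_rot: [-0.398, 0.584, 0.397, 0.585]
contact_force: [0.6, -0.1, -0.1]
grip_width: 0.993
```

Call:
step_arm(increments=[0,0,0,0,0,0,0,0,0,0,0,0,0,0,0,0,0,0,0,0,0,0,0,0,0,0,0,0,0,0], jaw=0.0)

```text
t: 5.68
tcp_pos: [0.4312, 0.0988, -0.0285]
tcp_rot: [-0.398, 0.584, 0.397, 0.585]
contact_force: [-1.0, 0.4, 5.4]
grip_width: 0.64
```

```bash
python3 - <<'E'
from h import *
import cv2
s=arm.observe(); print(s["grip_width"],s["contact_force"],s["tcp_pos"])
for n in("side","wrist"): cv2.imwrite(f"pics/{n}5.png",arm.grab_frame(n))
a=cv2.imread("pics/side5.png"); b=cv2.imread("pics/wrist5.png")
cv2.imwrite("pics/m5.png",np.hstack([cv2.resize(a[190:290,240:340],(400,400)),b[:,120:520]]))
E
```

```text
0.6404832201231632 [-0.99625039  0.38998813  5.35086457] [ 0.4311912   0.0988078  -0.02845053]
```

View pics/m5.png

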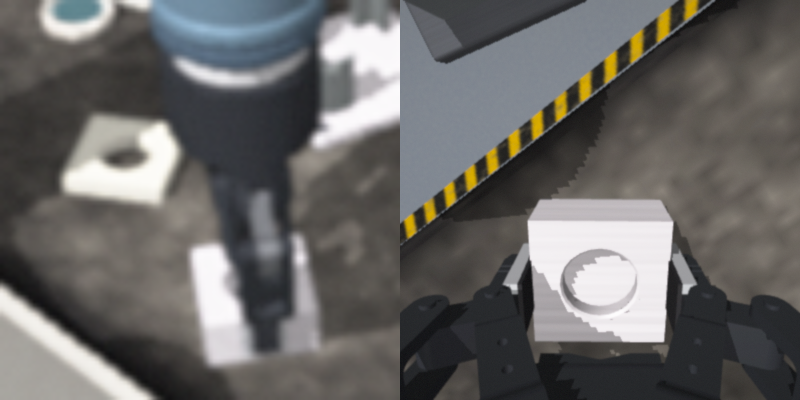

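Call:
step_arm(increments=[0,0,15,0,0,0,0,0,50,0,0,0,0,0,85,0,0,0,40,40,85,0,0,0.1,90,85,85,0,0,0.2,130,120,85,0,0,0.305,151.6,140.1,85,0,0,0.305,151.6,140.1,85,0,0,0.305,151.6,140.1,85,0,0,0.305,151.6,140.1,85,0,0,0.305], jaw=0.0)

```text
t: 7.02
tcp_pos: [0.5817, 0.2381, 0.0563]
tcp_rot: [-0.482, 0.518, 0.482, 0.518]
contact_force: [0.1, -0.0, -2.4]
grip_width: 0.643
```

```bash
python3 - <<'E'
from h import *
import cv2
s=arm.observe(); print(s["grip_width"],s["contact_force"],s["tcp_pos"],s["tcp_rot"].tolist())
M=Ro.from_quat(s["tcp_rot"]).as_matrix(); print("jaw",np.arctan2(M[1,2],M[0,2]),M[:,0])
for n in("side","wrist","top"): cv2.imwrite(f"pics/{n}6.png",arm.grab_frame(n))
a=cv2.imread("pics/side6.png"); cv2.imwrite("pics/side6c.png",cv2.resize(a[130:240,280:400],None,fx=5,fy=5,interpolation=cv2.INTER_CUBIC))
E
```

```text
0.6430199635160002 [ 0.06313517 -0.01912378 -2.42123575] [0.58173344 0.23807399 0.05625051] [-0.4818640831058994, 0.517519887096376, 0.4816657444702455, 0.5176661882682594]
jaw 1.4991247318788177 [ 3.42554127e-04 -6.43518509e-05 -9.99999939e-01]
```

View pics/wrist6.png

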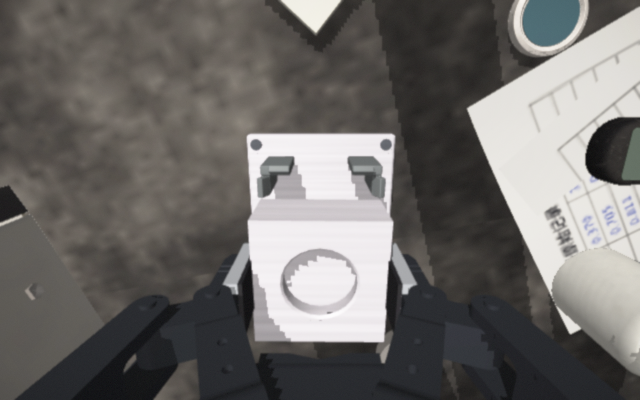

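View pics/side6c.png

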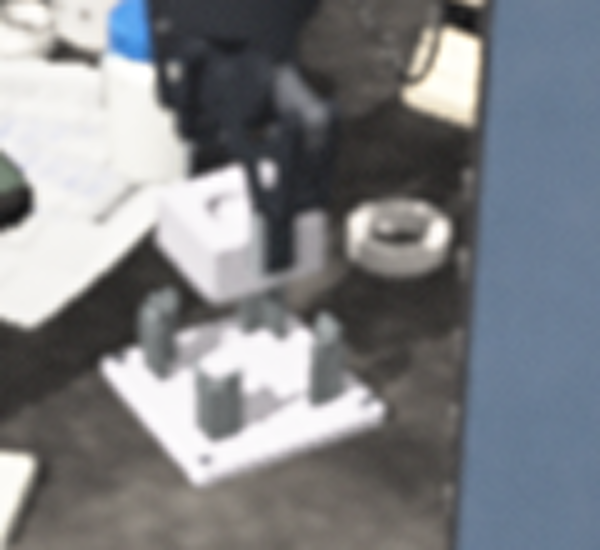

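```bash
python3 - <<'E'
from h import *
import cv2
s=arm.observe(); M=Ro.from_quat(s["tcp_rot"]).as_matrix(); pose=(s["tcp_pos"],s["tcp_rot"])
c=arm.calibration("wrist");T=c["T_tool_cam"]
def pw(p):
    q=T[:3,:3].T@(M.T@(p-s["tcp_pos"])-T[:3,3]); u=c["K"]@q; return (u[:2]/u[2]).round(1)
a=-.074; R=np.array([[np.cos(a),-np.sin(a)],[np.sin(a),np.cos(a)]])
for sx,sy in((-1,1),(-1,-1),(1,-1),(1,1)): print("nest",pw(np.r_[[.5828,.2389]+R@[.05*sx,.05*sy],.01]),"body top",pw(np.r_[s["tcp_pos"][:2]+R@[.028*sx,.028*sy],s["tcp_pos"][2]+.0285+.028]))
b=cv2.imread("pics/wrist6.png"); cv2.imwrite("pics/w6a.png",cv2.resize(b[120:220,230:410],None,fx=4,fy=4,interpolation=cv2.INTER_CUBIC));cv2.imwrite("pics/w6b.png",cv2.resize(b[190:350,230:410],None,fx=3.5,fy=3.5,interpolation=cv2.INTER_CUBIC))
E
```

```text
nest [395.8 134.2] body top [392.8 221.7]
nest [245.7 134. ] body top [247.4 221.5]
nest [254.2 267.9] body top [255.4 341.8]
nest [386.6 268. ] body top [384.3 341.9]
```

View pics/w6a.png

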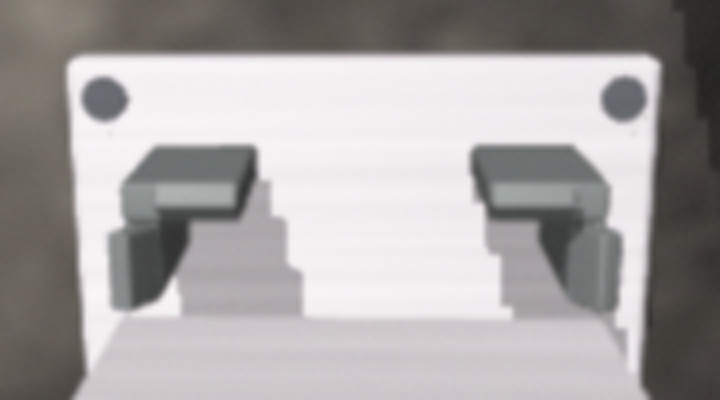

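View pics/w6b.png

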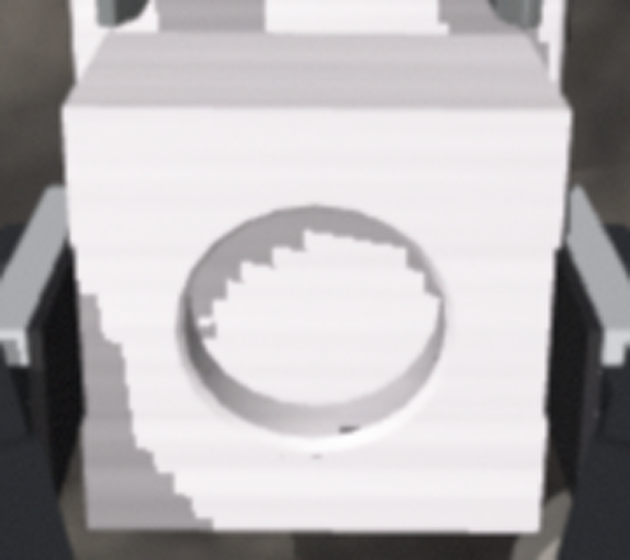

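The nest corners in the wrist view (246.5,133.5) and (395,133.5) match the prediction within 1 px, and the held body is centred on the tool. I'm inserting it now.

Call:
step_arm(increments=[1.1,0.8,-12,0,0,-0.002,1.1,0.8,-24,0,0,-0.002,1.1,0.8,-30,0,0,-0.002,1.1,0.8,-30,0,0,-0.002], jaw=0.0)

```text
t: 7.68
tcp_pos: [0.5828, 0.239, 0.0257]
tcp_rot: [-0.481, 0.518, 0.481, 0.518]
contact_force: [1.1, 0.2, -2.7]
grip_width: 0.641
```

Call:
step_arm(increments=[0,0,-10,0,0,0,0,0,-20,0,0,0,0,0,-30,0,0,0,0,0,-38,0,0,0,0,0,-42,0,0,0,0,0,-43,0,0,0], jaw=0.0)

```text
t: 8.43
tcp_pos: [0.5828, 0.2389, -0.0176]
tcp_rot: [-0.481, 0.518, 0.481, 0.518]
contact_force: [0.2, -0.2, -2.6]
grip_width: 0.639
```

Call:
step_arm(increments=[0,0,-1,0,0,0,0,0,-1.5,0,0,0,0,0,-1.5,0,0,0], jaw=0.0)

```text
t: 8.8
tcp_pos: [0.5831, 0.239, -0.0184]
tcp_rot: [-0.481, 0.518, 0.481, 0.518]
contact_force: [-0.8, -1.1, 3.4]
grip_width: 0.644
```

Call:
step_arm(increments=[0,0,0,0,0,0,0,0,0,0,0,0,0,0,0,0,0,0,0,0,0,0,0,0], jaw=1.0)

```text
t: 9.3
tcp_pos: [0.5831, 0.239, -0.0184]
tcp_rot: [-0.481, 0.518, 0.481, 0.518]
contact_force: [0.4, 0.9, 0.8]
grip_width: 0.999
```

```bash
python3 - <<'E'
from h import *
import cv2
s=arm.observe(); print(s["grip_width"],s["contact_force"],s["tcp_pos"])
a=arm.grab_frame("side");b=arm.grab_frame("wrist")
cv2.imwrite("pics/m7.png",np.hstack([cv2.resize(a[130:230,280:380],(400,400)),b[:,120:520]]))
E
```

```text
0.9986256880674739 [0.44567318 0.94727345 0.75687156] [ 0.58308272  0.23902504 -0.01844027]
```

View pics/m7.png

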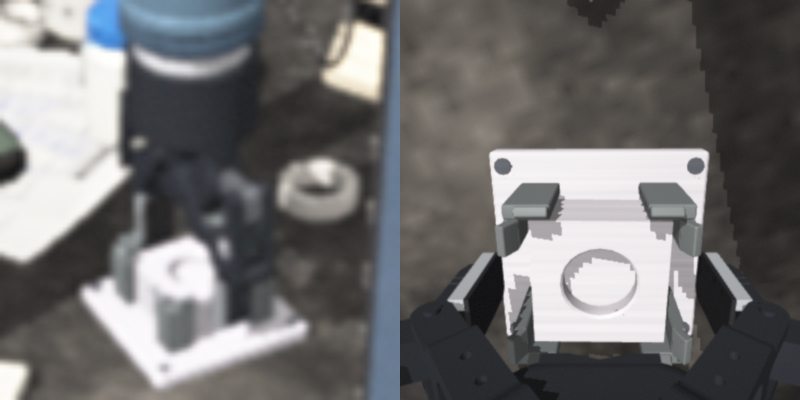

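The body is seated between the guides. Next is the spacer.

Call:
step_arm(increments=[0,0,40,0,0,0,0,0,90,0,0,0,-40,1,100,0,0,-0.15,-90,3,100,0,0,-0.3,-135,4,100,0,0,-0.48,-150.9,4.7,100,0,0,-0.65,-150.9,4.7,100,0,0,-0.701,-150.9,4.7,100,0,0,-0.701,-150.9,4.7,100,0,0,-0.701], jaw=1.0)

```text
t: 10.52
tcp_pos: [0.4324, 0.2437, 0.0816]
tcp_rot: [-0.275, 0.652, 0.274, 0.652]
contact_force: [0.1, 0.6, -0.3]
grip_width: 0.999
```

```bash
cat >> h.py <<'E'
def pw(p,s):
    M=Ro.from_quat(s["tcp_rot"]).as_matrix(); c=arm.calibration("wrist");T=c["T_tool_cam"]
    q=T[:3,:3].T@(M.T@(p-s["tcp_pos"])-T[:3,3]); u=c["K"]@q; return (u[:2]/u[2]).round(1)
def jaw(s):
    M=Ro.from_quat(s["tcp_rot"]).as_matrix(); return np.arctan2(M[1,2],M[0,2])
def cor(c,a,h,z): return [np.r_[c[0]+h*(x*np.cos(a)-y*np.sin(a)),c[1]+h*(x*np.sin(a)+y*np.cos(a)),z] for x,y in((1,1),(1,-1),(-1,-1),(-1,1))]
E
python3 - <<'E'
from h import *
import cv2
s=arm.observe(); print(s["grip_width"],s["contact_force"],s["tcp_pos"],jaw(s))
b=arm.grab_frame("wrist"); cv2.imwrite("pics/w8.png",b)
for p in cor((.4322,.2437),-.775,.028,.01): print(pw(p,s))
E
```

```text
0.9993645995951534 [ 0.10371486  0.6093526  -0.33995287] [0.43244532 0.24370962 0.08160445] 0.7970797062650374
[354.4 227.7]
[285.  227.7]
[282.7 159. ]
[356.7 159.1]
```

View pics/w8.png

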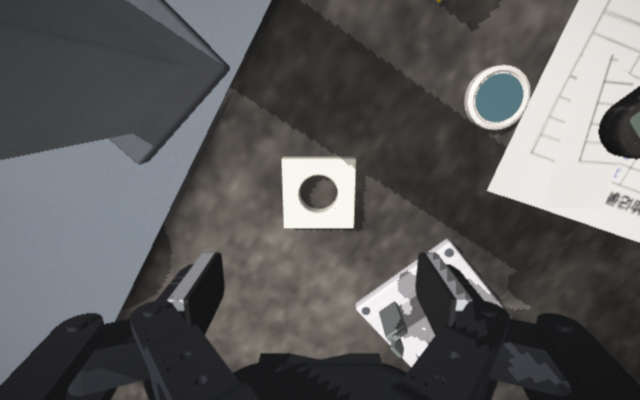

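Call:
step_arm(increments=[-0.2,0,-50,0,0,-0.001,-0.2,0,-90,0,0,-0.001,-0.2,0,-105,0,0,-0.001,-0.2,0,-112,0,0,-0.001,-0.2,0,-117.5,0,0,-0.001,-0.2,0,-117.5,0,0,-0.001], jaw=1.0)

```text
t: 11.32
tcp_pos: [0.4329, 0.2439, -0.0354]
tcp_rot: [-0.274, 0.651, 0.274, 0.652]
contact_force: [0.1, 0.2, 0.2]
grip_width: 0.999
```

Call:
step_arm(increments=[0,0,0,0,0,0,0,0,0,0,0,0,0,0,0,0,0,0,0,0,0,0,0,0,0,0,0,0,0,0], jaw=0.0)

```text
t: 11.95
tcp_pos: [0.4337, 0.2442, -0.0341]
tcp_rot: [-0.274, 0.651, 0.274, 0.653]
contact_force: [-1.3, -1.7, 7.1]
grip_width: 0.633
```

```bash
python3 - <<'E'
from h import *
import cv2
s=arm.observe(); print(s["grip_width"],s["contact_force"],s["tcp_pos"],jaw(s))
a=arm.grab_frame("side");b=arm.grab_frame("wrist")
cv2.imwrite("pics/m9.png",np.hstack([cv2.resize(a[190:260,230:300],(400,400),interpolation=cv2.INTER_CUBIC),b[:,120:520]]))
E
```

```text
0.6331281097025878 [-1.31394329 -1.69688164  7.12960049] [ 0.43367301  0.24415192 -0.03414975] 0.7959495260360583
```

View pics/m9.png

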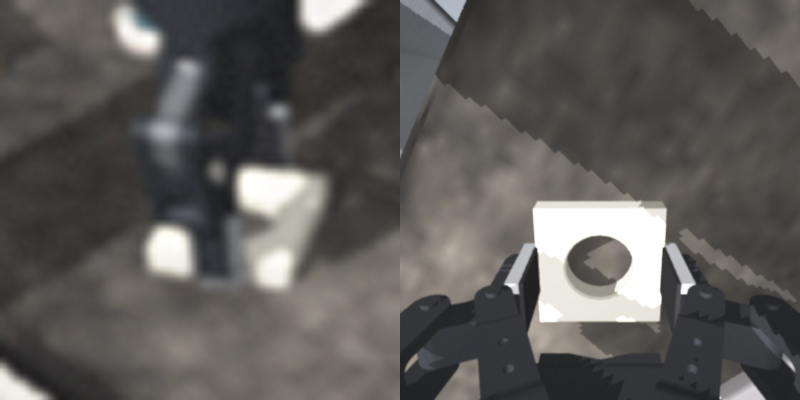

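Call:
step_arm(increments=[0,0,15,0,0,0,0,0,50,0,0,0,10,0,88,0,0,0.1,60,-2,90,0,0,0.25,110,-4,90,0,0,0.4,149.1,-5.3,90,0,0,0.55,149.1,-5.3,90,0,0,0.701,149.1,-5.3,90,0,0,0.701,149.1,-5.3,90,0,0,0.701,149.1,-5.3,90,0,0,0.701], jaw=0.0)

```text
t: 13.3
tcp_pos: [0.5823, 0.239, 0.0562]
tcp_rot: [-0.481, 0.517, 0.481, 0.52]
contact_force: [-0.8, -0.7, 0.4]
grip_width: 0.63
```

```bash
python3 - <<'E'
from h import *
import cv2
s=arm.observe(); print(s["grip_width"],s["contact_force"],s["tcp_pos"],jaw(s))
b=arm.grab_frame("wrist")
cv2.imwrite("pics/w10.png",cv2.resize(b[100:360,220:420],None,fx=2.3,fy=2.3,interpolation=cv2.INTER_CUBIC))
cv2.imwrite("pics/w10f.png",b)
for p in cor((.5828,.2389),-.074,.05,.01): print("nest",pw(p,s))
for z in(.0341,.0441):
  for p in cor(s["tcp_pos"],jaw(s),.028,s["tcp_pos"][2]+z): print("sp",z,pw(p,s))
E
```

```text
0.630062468320958 [-0.76706345 -0.73982521  0.37124733] [0.58231059 0.23902293 0.05624732] 1.4957647880740501
nest [385.9 268.3]
nest [253.2 268.8]
nest [244.  134.7]
nest [394.5 134.3]
sp 0.0341 [382.2 203.2]
sp 0.0341 [376.1 309.5]
sp 0.0341 [264.1 309.8]
sp 0.0341 [257.8 203.4]
sp 0.0441 [386.6 210.7]
sp 0.0441 [379.7 322.7]
sp 0.0441 [260.7 323.1]
sp 0.0441 [253.6 210.9]
```

View pics/w10.png

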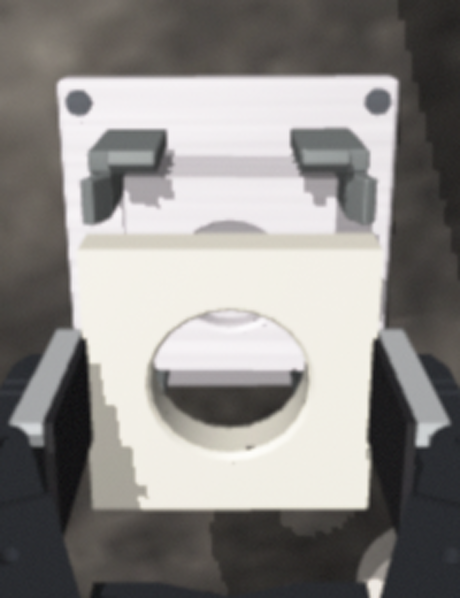

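Call:
step_arm(increments=[1.4,-0.1,-12,0,0,0.001,1.4,-0.1,-25,0,0,0.001,1.4,-0.1,-34,0,0,0.001,1.4,-0.1,-40,0,0,0.001,1.4,-0.1,-45,0,0,0.001,1.4,-0.1,-49,0,0,0.001,1.4,-0.1,-51,0,0,0.001,1.4,-0.1,-51,0,0,0.001], jaw=0.0)

```text
t: 14.35
tcp_pos: [0.5838, 0.239, 0.0052]
tcp_rot: [-0.481, 0.517, 0.481, 0.519]
contact_force: [1.3, 0.2, -0.4]
grip_width: 0.63
```

Call:
step_arm(increments=[0,0,-0.8,0,0,0,0,0,-1.5,0,0,0,0,0,-1.5,0,0,0], jaw=0.0)

```text
t: 14.72
tcp_pos: [0.584, 0.239, 0.0039]
tcp_rot: [-0.481, 0.517, 0.481, 0.519]
contact_force: [-0.1, -0.3, 0.5]
grip_width: 0.635
```

```bash
python3 - <<'E'
from h import *
import cv2
s=arm.observe(); print(s["grip_width"],s["contact_force"],s["tcp_pos"],jaw(s))
a=arm.grab_frame("side");b=arm.grab_frame("wrist")
cv2.imwrite("pics/m11.png",np.hstack([cv2.resize(a[150:230,290:370],(400,400),interpolation=cv2.INTER_CUBIC),b[:,120:520]]))
E
```

```text
0.6352100744987422 [-0.09263745 -0.28348564  0.45622351] [0.58398505 0.23895912 0.00394527] 1.4971303142713992
```

View pics/m11.png

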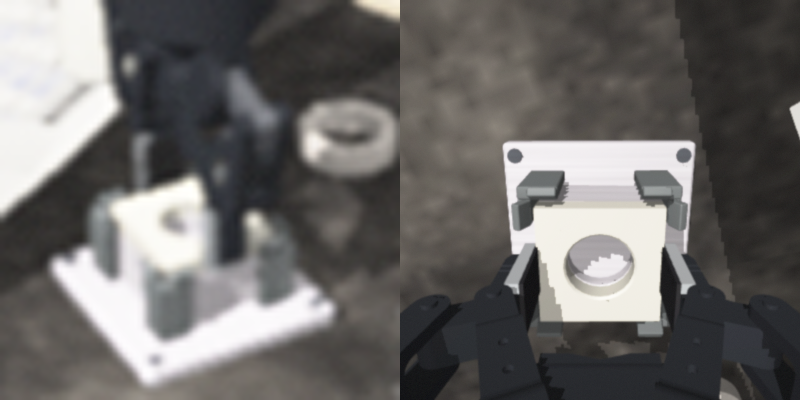

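Call:
step_arm(increments=[0,0,-0.7,0,0,0,0,0,-1,0,0,0], jaw=0.0)

```text
t: 15.08
tcp_pos: [0.584, 0.239, 0.0039]
tcp_rot: [-0.481, 0.517, 0.481, 0.52]
contact_force: [-3.2, 0.1, 7.8]
grip_width: 0.632
```

Call:
step_arm(increments=[0,0,0,0,0,0,0,0,0,0,0,0,0,0,0,0,0,0,0,0,0,0,0,0], jaw=1.0)

```text
t: 15.58
tcp_pos: [0.5839, 0.239, 0.0037]
tcp_rot: [-0.481, 0.517, 0.481, 0.519]
contact_force: [-0.1, 0.6, -0.3]
grip_width: 0.999
```

Call:
step_arm(increments=[0,0,30,0,0,0,0,0,70,0,0,0,0,0,90,0,0,0,0,0,90,0,0,0])

```text
t: 16.08
tcp_pos: [0.5853, 0.2393, 0.0956]
tcp_rot: [-0.482, 0.515, 0.481, 0.521]
contact_force: [-0.3, -0.3, 0.5]
grip_width: 1.0
```

```bash
python3 - <<'E'
from h import *
import cv2
s=arm.observe(); print(s["grip_width"],s["contact_force"],s["tcp_pos"],jaw(s))
b=arm.grab_frame("wrist");a=arm.grab_frame("side")
cv2.imwrite("pics/m12.png",np.hstack([cv2.resize(a[150:230,290:370],(400,400),interpolation=cv2.INTER_CUBIC),cv2.resize(b[100:260,240:400],(400,400),interpolation=cv2.INTER_CUBIC)]))
for p in cor((.5828,.2389),-.074,.05,.01): print("nest",(pw(p,s)-[240,100])*2.5+[400,0])
for p in cor((.5828,.2389),-.074,.028,.048): print("sp",(pw(p,s)-[240,100])*2.5+[400,0])
E
```

```text
0.9995392686978157 [-0.26880195 -0.25458856  0.46178423] [0.58532511 0.23926301 0.0955859 ] 1.497289751629427
nest [741.   354.75]
nest [452.25 355.25]
nest [435.    60.75]
nest [757.5  60.5]
sp [692.   342.25]
sp [501.5  342.75]
sp [494.25 155.25]
sp [698.75 154.75]
```

View pics/m12.png

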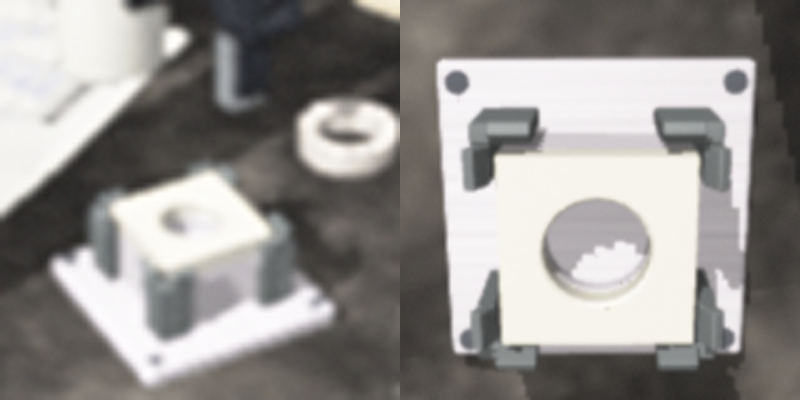

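```bash
python3 - <<'E'
from h import *
s=arm.observe(); M=Ro.from_quat(s["tcp_rot"]).as_matrix(); print(np.cross(M[:,0],[0,0,-1]))
print(back("top",cr([(247,243)],235,236,12),.008), back("top",(236,311),.028))
E
```

```text
[-0.00257055  0.00180625  0.        ]
[[0.47190323 0.38720268 0.008     ]] [[0.36150248 0.42107001 0.028     ]]
```

Call:
step_arm(increments=[-40,50,0,0,0,0,-80,105,0,0,0,0,-113.4,148,0,-0.0025,0.002,0,-113.4,148,-20,-0.0025,0.002,0,-113.4,148,-20,-0.0025,0.002,0,-113.4,148,-20,-0.0025,0.002,0], jaw=1.0)

```text
t: 16.92
tcp_pos: [0.4701, 0.3862, 0.0722]
tcp_rot: [-0.481, 0.519, 0.481, 0.518]
contact_force: [0.3, 0.0, 0.3]
grip_width: 1.0
```

```bash
python3 - <<'E'
from h import *
import cv2
s=arm.observe(); print(s["grip_width"],s["contact_force"],s["tcp_pos"],jaw(s))
b=arm.grab_frame("wrist");cv2.imwrite("pics/w13.png",b)
c=np.array([.4719,.3872,.008])
for d in((0,0,0),(.0225,0,0),(-.0225,0,0),(0,.0225,0),(0,-.0225,0)): print(pw(c+d,s))
E
```

```text
0.9998948432872307 [0.29875761 0.03076126 0.32086175] [0.47011055 0.38617268 0.07224238] 1.4964591995243357
[321.3 199.9]
[323.4 227.2]
[319.1 171.1]
[350.8 197.8]
[292. 202.]
```

View pics/w13.png

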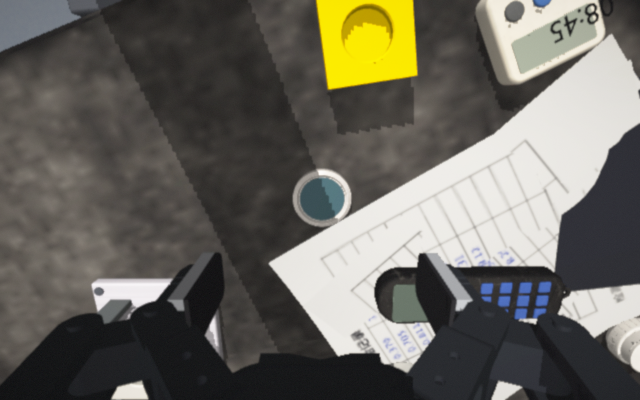

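Call:
step_arm(increments=[1.8,1,-50,0,0,0.001,1.8,1,-85,0,0,0.001,1.8,1,-98,0,0,0.001,1.8,1,-104,0,0,0.001,1.8,1,-107.7,0,0,0.001,1.8,1,-107.7,0,0,0.001,1.8,1,-107.7,0,0,0.001], jaw=1.0)

```text
t: 17.85
tcp_pos: [0.473, 0.3875, -0.034]
tcp_rot: [-0.481, 0.518, 0.481, 0.519]
contact_force: [-0.8, -1.1, 0.6]
grip_width: 1.001
```

Call:
step_arm(increments=[0,0,0,0,0,0,0,0,0,0,0,0,0,0,0,0,0,0,0,0,0,0,0,0,0,0,0,0,0,0,0,0,0,0,0,0], jaw=0.0)

```text
t: 18.6
tcp_pos: [0.4733, 0.3878, -0.0332]
tcp_rot: [-0.481, 0.517, 0.481, 0.519]
contact_force: [-1.3, -1.0, 4.2]
grip_width: 0.493
```

```bash
python3 - <<'E'
from h import *
import cv2
s=arm.observe(); print(s["grip_width"],s["contact_force"],s["tcp_pos"],jaw(s))
a=arm.grab_frame("side");b=arm.grab_frame("wrist");cv2.imwrite("pics/w14.png",b)
cv2.imwrite("pics/m14.png",np.hstack([cv2.resize(a[160:220,230:290],(400,400),interpolation=cv2.INTER_CUBIC),b[:,120:520]]))
c=s["tcp_pos"]+[0,0,.0435]
for d in((0,0,0),(.0225,0,0),(-.0225,0,0),(0,.0225,0),(0,-.0225,0)): print(pw(c+d,s))
E
```

```text
0.49270199991847835 [-1.34493138 -0.96720111  4.21961008] [ 0.47334782  0.38780455 -0.0331665 ] 1.4971734519715387
[320.  269.3]
[323.6 312. ]
[316.1 222.5]
[370.3 265.9]
[270.  272.6]
```

View pics/m14.png

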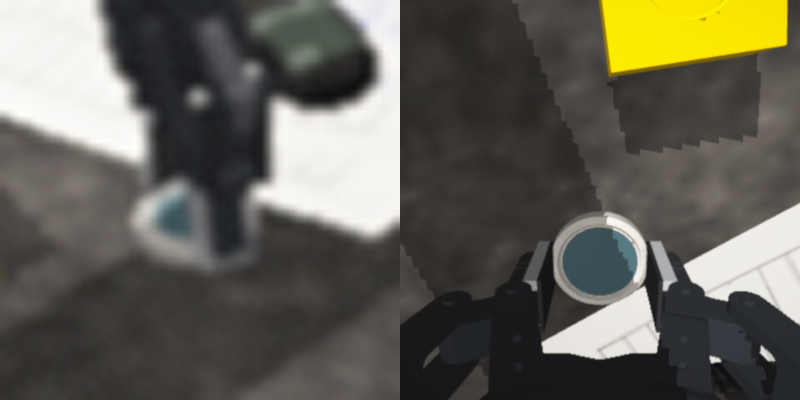

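The disc is gripped but shallowly, with about 3 mm of overlap. I'll reopen and regrip lower.

Call:
step_arm(increments=[0,0,0,0,0,0,0,0,0,0,0,0,0,0,0,0,0,0,0,0,0,0,0,0], jaw=1.0)

```text
t: 19.2
tcp_pos: [0.4733, 0.3877, -0.0333]
tcp_rot: [-0.481, 0.517, 0.481, 0.519]
contact_force: [0.3, -0.9, -0.2]
grip_width: 1.004
```

Call:
step_arm(increments=[-1.2,-0.5,-2,0,0,0,-1.2,-0.5,-4,0,0,0,-1.2,-0.5,-4,0,0,0,-1.2,-0.5,-4,0,0,0])

```text
t: 19.7
tcp_pos: [0.4721, 0.3873, -0.0374]
tcp_rot: [-0.481, 0.517, 0.481, 0.519]
contact_force: [-0.6, 0.0, 0.3]
grip_width: 1.0
```

Call:
step_arm(increments=[0,0,0,0,0,0,0,0,0,0,0,0,0,0,0,0,0,0,0,0,0,0,0,0,0,0,0,0,0,0,0,0,0,0,0,0], jaw=0.0)

```text
t: 20.45
tcp_pos: [0.4743, 0.3878, -0.0339]
tcp_rot: [-0.482, 0.516, 0.48, 0.52]
contact_force: [-1.3, -3.9, 19.1]
grip_width: 0.493
```

```bash
python3 - <<'E'
from h import *
import cv2
s=arm.observe(); print(s["grip_width"],s["contact_force"],s["tcp_pos"],jaw(s))
a=arm.grab_frame("side");b=arm.grab_frame("wrist");cv2.imwrite("pics/w15.png",b)
cv2.imwrite("pics/m15.png",np.hstack([cv2.resize(a[160:220,230:290],(400,400),interpolation=cv2.INTER_CUBIC),cv2.resize(b[190:350,240:400],(400,400))]))
c=np.r_[s["tcp_pos"][:2],.008]
for d in((0,0,0),(.0225,0,0),(-.0225,0,0),(0,.0225,0),(0,-.0225,0)): print(pw(c+d,s),(pw(c+d,s)-[240,190])*2.5+[400,0])
E
```

```text
0.4927505678848503 [-1.33502751 -3.8968841  19.06006325] [ 0.47429593  0.38776659 -0.0338634 ] 1.4975867205873645
[320.1 267.8] [600.25 194.5 ]
[323.6 310. ] [609. 300.]
[316.3 221.6] [590.75  79.  ]
[369.9 264.4] [724.75 186.  ]
[270.7 271.1] [476.75 202.75]
```

View pics/m15.png

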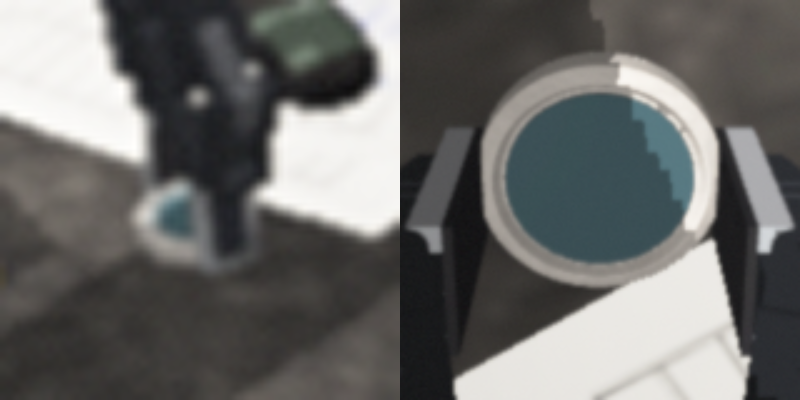

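Both grips read the same width, and the 19 N shows the tips now rest on the table. That gives a full-height grip with the tips at TCP+34 mm. The disc centre is about 2.5 mm baseward of the TCP. I'm lifting and carrying it.

Call:
step_arm(increments=[0,0,8,0,0,0,0,0,30,0,0,0,0,0,60,0,0,0,0,0,88,0,0,0,25,-35,92,0,0,0,55,-75,92,0,0,0,85,-115,92,0,0,0,105,-140,92,0,0,0,111,-148.9,92,0,0,0,111,-148.9,92,0,0,0,111,-148.9,92,0,0,0], jaw=0.0)

```text
t: 21.92
tcp_pos: [0.5842, 0.24, 0.058]
tcp_rot: [-0.482, 0.516, 0.481, 0.52]
contact_force: [0.1, -1.1, -0.5]
grip_width: 0.495
```

```bash
python3 - <<'E'
from h import *
import cv2
s=arm.observe(); print(s["grip_width"],s["contact_force"],s["tcp_pos"],jaw(s)); M=Ro.from_quat(s["tcp_rot"]).as_matrix(); print(M[:,0])
b=arm.grab_frame("wrist");a=arm.grab_frame("side")
cv2.imwrite("pics/m16.png",np.hstack([cv2.resize(a[120:220,280:380],(400,400),interpolation=cv2.INTER_CUBIC),cv2.resize(b[120:320,220:420],(400,400),interpolation=cv2.INTER_CUBIC)]))
c=s["tcp_pos"]+[-.0025,0,.0419]
for d in((0,0,0),(.0225,0,0),(-.0225,0,0),(0,.0225,0),(0,-.0225,0)): print("disc",(pw(c+d,s)-[220,120])*2+[400,0])
for p in cor((.5828,.2389),-.074,.05,.01): print("nest",(pw(p,s)-[220,120])*2+[400,0])
for p in cor((.5828,.2389),-.074,.028,.048): print("spacer",(pw(p,s)-[220,120])*2+[400,0])
E
```

```text
0.4949402074466209 [ 0.12324821 -1.1021257  -0.47170493] [0.5842111  0.24003791 0.05800265] 1.4986733928997678
[ 0.00541628  0.00270359 -0.99998168]
disc [599.6 285.6]
disc [606.6 371. ]
disc [592.  192.2]
disc [699.6 279. ]
disc [500.2 292.4]
nest [727.6 289.8]
nest [463.6 290. ]
nest [445.6  22.4]
nest [745.2  22.4]
spacer [684.6 287.6]
spacer [506.  287.6]
spacer [498.2 114. ]
spacer [692.4 114. ]
```

View pics/m16.png

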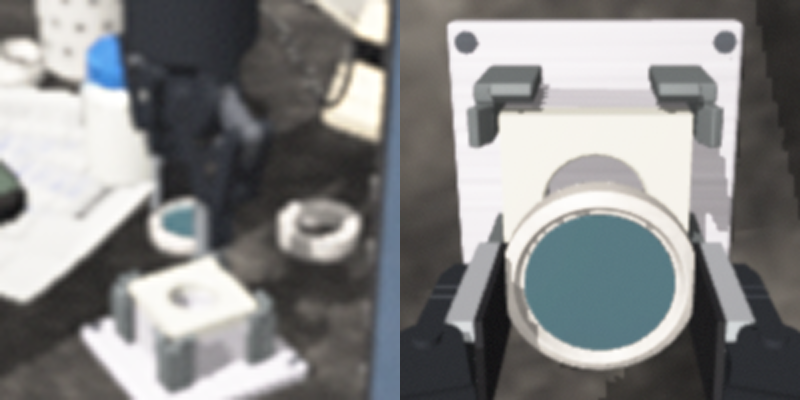

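Call:
step_arm(increments=[0.6,-1.1,-10,0,0,0,0.6,-1.1,-20,0,0,0,0.6,-1.1,-28,0,0,0,0.6,-1.1,-34,0,0,0,0.6,-1.1,-38,0,0,0,0.6,-1.1,-41,0,0,0,0.6,-1.1,-41,0,0,0], jaw=0.0)

```text
t: 22.9
tcp_pos: [0.5849, 0.239, 0.017]
tcp_rot: [-0.482, 0.515, 0.481, 0.52]
contact_force: [-0.2, -0.5, -1.1]
grip_width: 0.494
```

Call:
step_arm(increments=[0,0,-1,0,0,0,0,0,-2,0,0,0,0,0,-2.2,0,0,0,0,0,-2.2,0,0,0], jaw=0.0)

```text
t: 23.4
tcp_pos: [0.5849, 0.239, 0.0149]
tcp_rot: [-0.482, 0.515, 0.481, 0.52]
contact_force: [0.5, -0.1, -1.2]
grip_width: 0.492
```

```bash
python3 - <<'E'
from h import *
import cv2
s=arm.observe(); print(s["grip_width"],s["contact_force"],s["tcp_pos"],jaw(s))
b=arm.grab_frame("wrist");a=arm.grab_frame("side")
cv2.imwrite("pics/m17.png",np.hstack([cv2.resize(a[150:230,290:370],(400,400),interpolation=cv2.INTER_CUBIC),cv2.resize(b[120:320,220:420],(400,400),interpolation=cv2.INTER_CUBIC)]))
E
```

```text
0.4921971224013611 [ 0.47113542 -0.05448302 -1.19448978] [0.58494877 0.23901692 0.01485831] 1.4991604815558643
```

View pics/m17.png

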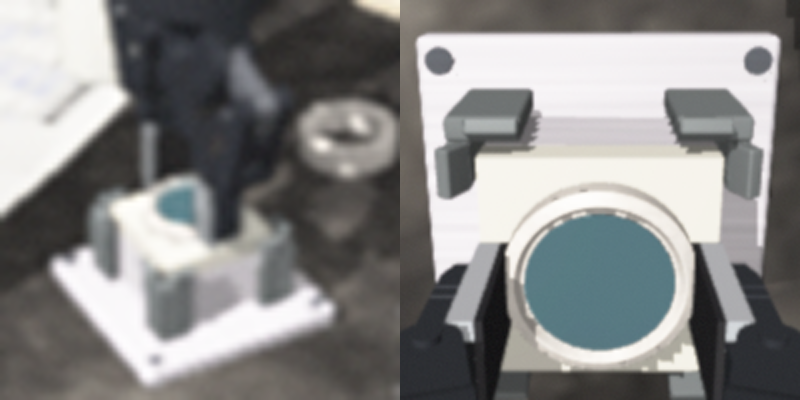

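Call:
step_arm(increments=[0,0,-0.5,0,0,0,0,0,-1,0,0,0,0,0,-1,0,0,0], jaw=0.0)

```text
t: 23.88
tcp_pos: [0.5851, 0.239, 0.0143]
tcp_rot: [-0.483, 0.515, 0.481, 0.52]
contact_force: [-1.1, -0.8, 2.4]
grip_width: 0.491
```

Contact: the force went from −1.2 to +2.4 N. Releasing.

Call:
step_arm(increments=[0,0,0,0,0,0,0,0,0,0,0,0,0,0,0,0,0,0,0,0,0,0,0,0,0,0,0,0,0,0], jaw=1.0)

```text
t: 24.5
tcp_pos: [0.5851, 0.239, 0.0143]
tcp_rot: [-0.483, 0.515, 0.481, 0.52]
contact_force: [-0.0, 0.6, 0.0]
grip_width: 1.003
```

Call:
step_arm(increments=[0,0,15,0,0,0,0,0,45,0,0,0,0,0,80,0,0,0,0,0,90,0,0,0,0,0,90,0,0,0])

```text
t: 25.12
tcp_pos: [0.5855, 0.2392, 0.1053]
tcp_rot: [-0.483, 0.515, 0.481, 0.52]
contact_force: [-0.1, -0.6, -0.2]
grip_width: 1.0
```

```bash
python3 - <<'E'
from h import *
import cv2
s=arm.observe(); print(s["grip_width"],s["contact_force"],s["tcp_pos"],jaw(s))
b=arm.grab_frame("wrist");a=arm.grab_frame("side");cv2.imwrite("pics/side18.png",a)
cv2.imwrite("pics/m18.png",np.hstack([cv2.resize(a[150:230,290:370],(400,400),interpolation=cv2.INTER_CUBIC),cv2.resize(b[100:260,240:400],(400,400),interpolation=cv2.INTER_CUBIC)]))
c=np.array([.5828,.2389,.056])
for d in((0,0,0),(.0225,0,0),(-.0225,0,0),(0,.0225,0),(0,-.0225,0)): print("disc",(pw(c+d,s)-[240,100])*2.5+[400,0])
for p in cor((.5828,.2389),-.074,.028,.048): print("spacer",(pw(p,s)-[240,100])*2.5+[400,0])
E
```

```text
1.0004706492321587 [-0.12559784 -0.63509538 -0.1736003 ] [0.58553896 0.23915166 0.10531731] 1.4992811561753567
disc [597.25 249.25]
disc [602.75 321.75]
disc [591.25 172.5 ]
disc [675.75 243.75]
disc [518.75 254.75]
spacer [688.75 328.25]
spacer [505.25 328.25]
spacer [499. 147.]
spacer [695.25 147.25]
```

View pics/m18.png

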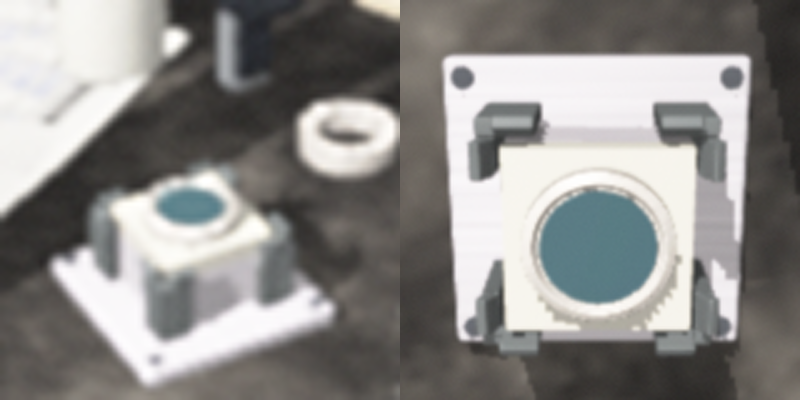

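View pics/side18.png

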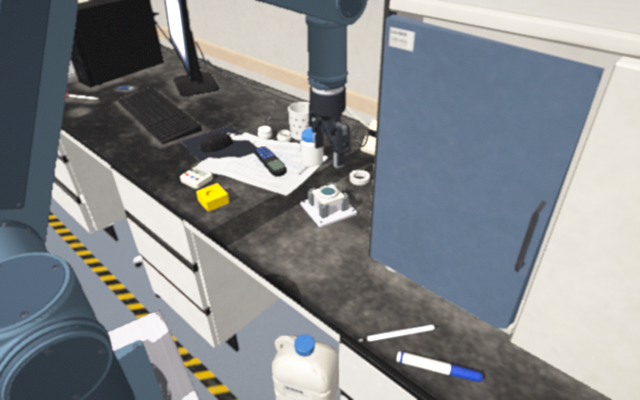

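The disc glass is centred at (600,247) against a predicted (597,249), about 1 mm off. The stack stands level and the bystanders haven't moved. I'm letting it settle, then handing in.

Call:
step_arm(increments=[0,0,0,0,0,0,0,0,0,0,0,0,0,0,0,0,0,0,0,0,0,0,0,0])

```text
t: 25.72
tcp_pos: [0.5842, 0.2388, 0.103]
tcp_rot: [-0.482, 0.516, 0.481, 0.519]
contact_force: [0.2, 0.3, 0.1]
grip_width: 1.0
```

```bash
python3 -c "
from workcell import arm
print(arm.hand_in(), arm.observe()['contact_force'])"
```

```text
the job is handed in; nothing more can be done
the job is handed in; nothing more can be done
```

The sample cell is built in the nest: body on the floor between the guides, spacer on the body, glass disc on the spacer. I handed it in at about 26 s of the 72 s allowed. The hand-in reports no verdict, so these checks are from my own pictures and force readings.

**Last checks**
- **Disc:** set down at contact, not dropped (force went from −1.2 N to +2.4 N). Its centre is about 1 mm from the nest centre.
- **Spacer:** about 1 px from its predicted position between the guides.
- **Body:** went in without jamming, and the height agreed with the nest floor.
- **Release:** the gripper was open and well above the stack, with contact force near zero.
- **Bystanders:** the ring and jar look unmoved in the last side picture. The vial was not in the crops I checked at the end, but nothing came near it.

**What disagreed**
- **Fingertip position:** the fingertips really sit about 34 mm behind the reported TCP. My first close on the body therefore shut above it without touching it. I corrected the heights by about 34 mm from the pictures and table contact.
- **Disc grip:** I gripped it twice because the first grip looked shallow. On the second close the fingertips pressed on the table with about 19 N, below the 40 N limit.
- **Disc width:** it read about 42 mm between the fingers instead of 45 mm, the same both times. The body and spacer also read 2 mm under.

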